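# Line up the gift tins by height on the patisserie display

## Task

Line up the four gift tins by height on the four round cake boards of the white display stand: the tallest on the gold board at one end, the next tallest on the silver board beside it, and so on down the row to the shortest on the far end. Stand each tin upright in the middle of its board, and do it without tipping a tin over or shifting the call bell or the cup.

Things in the scene. Friction and masses are not known exactly. Their poses are not given: they have to be found in the camera images.
- tin_violet_mid (a point): violet round gift tin, the shortest: 50 mm tall, 56 mm diameter, straight sides (a small cream dot in the middle of its flat lid). The point is its centre, half-way up (25 mm above its underside), z up its axis. At the start it stands loose and upright on the counter (z = 0), nearer the robot than the display stand; 0.06 to 0.26 kg.
- tin_red_mid (a point): raspberry-red round gift tin, the second shortest: 70 mm tall, 56 mm diameter, straight sides (a small cream dot in the middle of its flat lid). The point is its centre, half-way up (35 mm above its underside), z up its axis. At the start it stands loose and upright on the counter (z = 0), nearer the robot than the display stand; 0.06 to 0.26 kg.
- tin_yellow_mid (a point): mango-yellow round gift tin, the second tallest: 90 mm tall, 56 mm diameter, straight sides (a small cream dot in the middle of its flat lid). The point is its centre, half-way up (45 mm above its underside), z up its axis. At the start it stands loose and upright on the counter (z = 0), nearer the robot than the display stand; 0.06 to 0.26 kg.
- tin_brown_mid (a point): dark chocolate-brown round gift tin, the tallest: 110 mm tall, 56 mm diameter, straight sides (a small cream dot in the middle of its flat lid). The point is its centre, half-way up (55 mm above its underside), z up its axis. At the start it stands loose and upright on the counter (z = 0), nearer the robot than the display stand; 0.06 to 0.26 kg.
- board_gold_top (a point): gold-coloured cake board, at one end of the row; which end varies. 84 mm diameter, 3 mm thick, fixed on the white display stand (50 mm high, 400 long, 116 deep). The four boards lie in a straight row along it, 90 mm from centre to centre, turned up to 0.2 rad from y. Point: centre of the board's top face, 53 mm above the counter; z up.
- board_inner_a_top (a point): plain silver cake board, one of the two inner places of the row, on the robot's right (-y side). 84 mm diameter, 3 mm thick, fixed on the white display stand (50 mm high, 400 long, 116 deep). The four boards lie in a straight row along it, 90 mm from centre to centre, turned up to 0.2 rad from y. Point: centre of the board's top face, 53 mm above the counter; z up.
- board_inner_b_top (a point): plain silver cake board, the other inner place of the row, on the robot's left (+y side). 84 mm diameter, 3 mm thick, fixed on the white display stand (50 mm high, 400 long, 116 deep). The four boards lie in a straight row along it, 90 mm from centre to centre, turned up to 0.2 rad from y. Point: centre of the board's top face, 53 mm above the counter; z up.
- board_end_top (a point): plain silver cake board at the end of the row opposite to the gold one. 84 mm diameter, 3 mm thick, fixed on the white display stand (50 mm high, 400 long, 116 deep). The four boards lie in a straight row along it, 90 mm from centre to centre, turned up to 0.2 rad from y. Point: centre of the board's top face, 53 mm above the counter; z up.
- bell_mid (a point): steel call bell on a black foot, 76 mm diameter, 54 mm tall, loose, on the counter beyond one end of the stand; not part of the job. The point is its centre, half-way up.
- cup_mid (a point): empty white porcelain cup, 72 mm diameter at the rim, 60 mm tall, loose, on the counter beyond the other end of the stand; not part of the job. The point is its centre, half-way up.
Things that resemble listed ones, but are neither listed nor needed, are in the scene too. Leave any blue or pink look-alike of the part that bears tin_brown_mid alone. What is shaped like the part that bears tin_yellow_mid but blue is not meant.

How it is judged:
At the end, for the whole second after the job is handed in: Brown tin on the gold board, then along the row yellow, red and violet, one a board; each upright (0.1 rad), resting on its board with its centre within 15 mm of the board's (not overhanging), released, at rest; bell and cup within 30 mm of where they stood (horizontal distance between tin_brown_mid and board_gold_top below 0.015 m and z of tin_brown_mid in the frame of board_gold_top between 0.05 and 0.061 m and horizontal distance between tin_violet_mid and board_end_top below 0.015 m and z of tin_violet_mid in the frame of board_end_top between 0.02 and 0.031 m and ((horizontal distance between board_gold_top and board_inner_a_top below 0.12 m and (horizontal distance between tin_yellow_mid and board_inner_a_top below 0.015 m and z of tin_yellow_mid in the frame of board_inner_a_top between 0.04 and 0.051 m) and (horizontal distance between tin_red_mid and board_inner_b_top below 0.015 m and z of tin_red_mid in the frame of board_inner_b_top between 0.03 and 0.041 m)) or (horizontal distance between board_gold_top and board_inner_b_top below 0.12 m and (horizontal distance between tin_yellow_mid and board_inner_b_top below 0.015 m and z of tin_yellow_mid in the frame of board_inner_b_top between 0.04 and 0.051 m) and (horizontal distance between tin_red_mid and board_inner_a_top below 0.015 m and z of tin_red_mid in the frame of board_inner_a_top between 0.03 and 0.041 m))) and angle between each of tin_violet_mid, tin_red_mid, tin_yellow_mid, tin_brown_mid's own z axis and vertical below 0.1 rad and linear speed of each of tin_violet, tin_red, tin_yellow, tin_brown below 0.03 m/s and distance of each of bell_mid, cup_mid from where it was at the start of the episode below 0.03 m); the robot touches nothing.
It fails at once if a tin is tipped over (more than 0.7 rad) (angle between any of tin_violet_mid, tin_red_mid, tin_yellow_mid, tin_brown_mid's own z axis and vertical above 0.7 rad).
It fails at once if the bell or the cup is shifted by more than 30 mm (distance of any of bell_mid, cup_mid from where it was at the start of the episode above 0.03 m).
It also fails if it takes over 112 s, if anything falls off the work surface, if the arm or the gripper's body presses on something with over 40 N, if the wrist force passes 120 N, or if a joint passes its speed limit or range.

## Robot

A 7-joint arm with a two-finger parallel gripper is mounted at the origin on the work surface. World frame = base frame: x ahead of the robot, y to its left, z up, the work surface at z = 0. Lengths are in m, angles in rad, forces in N, time in s.
With the tool pointing down it reaches from about 0.4 to 0.85 m from the base axis. Payload 10.4 kg.
Tool frame: the origin (TCP) lies at the centre of the arm's flange, where the gripper is bolted on; the fingertips stand 182 mm ahead of it and the grasp point (between the pads) lies 164 mm ahead of it; z points along the fingers, y is the line along which they close (so a half turn about z gives the same grasp; the last joint's range is limited). The gripper opens to 87 mm and grips with 3 to 60 N. Pads are 19 mm wide; open, the fingers measure 117 mm over their backs; the gripper's body (75 mm by 190 mm) begins 51 mm behind the grasp point.
Start: joints at [-1.173, 0.332, -0.065, 1.46, 0.022, 1.35, -0.088], TCP at [0.255, 0.57, 0.405] pointing down, gripper open.
Joint ranges: [-2.6, 2.6], [-0.5, 2.12], [-1.47, 1.34], [0.16, 2.42], [-1.27, 4.41], [0.06, 2.06], [-2.6, 2.6]. Speed limits (rad/s): [2.22, 2.22, 2.79, 2.79, 3.14, 3.14, 3.14].

## Interface

Orientations are given as a unit quaternion [x, y, z, w].
In Python, from bench import r, eyes, job gives the robot as it stands. The module is installed in compiled form; this text tells all that it offers.
- The arm moves only by the shell command python3 -m inch 'ROWS' [OPENING] [FORCE]. ROWS is JSON, a list of rows, each a list of 6 numbers: the shift along the tool's x, y, z normalised to -1 to 1, where 1 is 4 cm, then the turn, a rotation vector about the tool's x, y, z normalised to -1 to 1, where 1 is 0.12 rad. In form: [[x, y, z, wx, wy, wz], ...]. A call has exactly 5 rows; each row shifts and turns the commanded pose from where the row before left it, along the tool's axes as they then stand; what a row does not reach is not made up. A row lasts 1/12 s, in which the tool goes at most 41.7 mm and 7.16 degrees, less where a joint would pass 70% of its speed; a pose out of reach is approached as far as the arm can. A call with a number of a shift or a turn outside -1 to 1 is refused whole. A call with a gripper value outside its range is refused whole. OPENING is the gripper command: -1 is shut, 1 is fully open, values between are in proportion, set as the call begins (- or left out, the last holds). The fingers move at their own pace and stop on an object; FORCE is the grip in N (left out, the last holds). Time passes only in rows, so rows that do not move let the fingers close, or fill a call up. It gives the time, the measured TCP pose, the force, the opening and the grip force at its end, in the units of the state.
- r.read_state(): the state, without advancing time (a new reading comes with each control period).
- eyes.camera(name): name is "side" or "top"; returns a dict with "pixels" (400x640x3 uint8, red, green, blue), "fx", "fy", "cx", "cy" (pixels), "extrinsics" (4x4, takes a point from camera to world coordinates). Camera axes: x right, y down, z forward; pixel columns grow to the right and rows downward; lengths in m; the calibration is good to about 2 mm. A picture is of the moment at which its call begins. There is no depth.
- job.close_job(): hands the job in; it is judged then, once.
The state is a dict: "time": time; "joint_positions": joint angles; "joint_vel": joint speeds; "joint_torque": joint torques, N m; "ee_pos": TCP position; "eef_rot": TCP orientation; "ft_force": force on the tool from outside, world axes, zero at the start; "torque": the same for the moment, N m; "width": finger opening in m; "grip_force": force on a finger pad.
Only numpy, scipy, OpenCV 4.12 (cv2) and the standard library are available. Lean on these libraries where they do the work, as an engineer would, in place of code of your own. Each camera call takes 0.05 s, during which the arm holds its last target. There are 200 camera calls.

## Working session

There is one attempt and no reset: what is moved stays moved. The work goes in short steps, Python scripts to look and compute and a shell command to move; the robot and the scene stay as the last step left them, time stands still between calls to the robot, and variables do not carry over. Pictures are saved under pics/ and viewed, at most 14 in all, crops included, and the job is handed in when it is done.

```bash
mkdir -p pics; python3 - <<'E'
from bench import r,eyes,job
import cv2,numpy as np
for n in("top","side"):
    c=eyes.camera(n);cv2.imwrite(f"pics/{n}0.png",c["pixels"][:,:,::-1])
    print(n,c["fx"],c["fy"],c["cx"],c["cy"],np.round(c["extrinsics"],4).tolist())
s=r.read_state();print(s)
E
```

```text
top 428.73013494690485 428.73013494690485 317.49791704597413 199.46738593510563 [[-0.071, -0.9761, 0.2054, 0.2581], [-0.9975, 0.0682, -0.0205, 0.0099], [0.006, -0.2063, -0.9785, 1.2381], [0.0, 0.0, 0.0, 1.0]]
side 417.7125765282118 417.7125765282118 321.2061939303508 201.28439424756513 [[0.9973, -0.0624, 0.0395, 0.4648], [-0.0726, -0.7306, 0.6789, -0.6857], [-0.0136, -0.6799, -0.7332, 0.8297], [0.0, 0.0, 0.0, 1.0]]
{'time': 0.1, 'joint_positions': array([-1.17265218,  0.33281097, -0.06468762,  1.46085922,  0.02157698,
        1.34991772, -0.08851329]), 'joint_vel': array([ 0.00084115, -0.00267804, -0.00073936, -0.00171127,  0.00084475,
       -0.00138809,  0.00023856]), 'joint_torque': array([ 5.60371482e-04, -6.24544573e+01,  2.39646959e-02, -3.90716779e+01,
       -6.16162294e-02,  3.65319033e-02,  4.85512635e-05]), 'ee_pos': array([0.25522319, 0.57038433, 0.40403098]), 'eef_rot': array([ 2.08829022e-01,  9.77951950e-01, -6.40154769e-04, -1.15580588e-04]), 'ft_force': array([ 0.0537056 , -0.51543742,  0.72394915]), 'torque': array([ 0.00751271, -0.02282138, -0.01352457]), 'grip_force': 0.0, 'width': 0.08664465304523691}
```

View pics/top0.png

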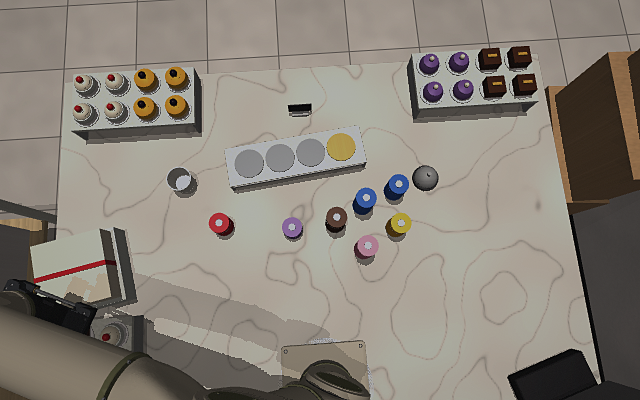

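View pics/side0.png

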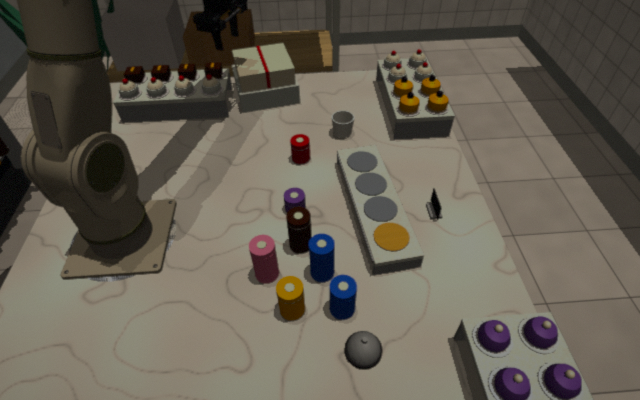

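The top view shows the boards: gold at (341,147), then silvers at (311,152), (280,157) and (249,163). It shows the tins: red (221,222), violet (292,227), brown (336,217), yellow (400,223). The look-alikes are pink (367,244) and blue (366,199) and (398,184), with the bell at (425,178) and the cup at (180,181). I'll refine these now.

```bash
cat > h.py <<'E'
import numpy as np,cv2
from bench import r,eyes,job
from scipy.spatial.transform import Rotation as R
def world(c,u,v,z):
    E=np.array(c["extrinsics"]);d=E[:3,:3]@[(u-c["cx"])/c["fx"],(v-c["cy"])/c["fy"],1];o=E[:3,3]
    return o+d*(z-o[2])/d[2]
def proj(c,p):
    E=np.array(c["extrinsics"]);q=E[:3,:3].T@(np.array(p)-E[:3,3])
    return np.array([c["fx"]*q[0]/q[2]+c["cx"],c["fy"]*q[1]/q[2]+c["cy"]])
def dot(c,u,v,w=6):   # centroid of the pale dot near (u,v)
    p=c["pixels"][v-w:v+w+1,u-w:u+w+1].min(2).astype(float)
    m=p>(p.max()+np.median(p))/2
    n,l,s,ce=cv2.connectedComponentsWithStats(m.astype(np.uint8))
    k=min(range(1,n),key=lambda i:np.hypot(*(ce[i]-w)))
    return ce[k][0]+u-w,ce[k][1]+v-w,s[k][4]
E
python3 - <<'E'
from h import *
ct=eyes.camera("top");cs=eyes.camera("side")
H=dict(red=.07,violet=.05,brown=.11,yellow=.09,pink=.11,blue1=.11,blue2=.09)
T=dict(red=(221,224),violet=(292,227),brown=(337,217),yellow=(401,224),pink=(368,246),blue1=(366,198),blue2=(399,184))
S=dict(red=(300,140),violet=(294,195),brown=(298,215),yellow=(290,288),pink=(262,245),blue1=(321,244),blue2=(343,285))
for k in T:
    a=dot(ct,*T[k]);b=dot(cs,*S[k])
    print(k,np.round(a,1),np.round(world(ct,*a[:2],H[k])[:2],4),np.round(b,1),np.round(world(cs,*b[:2],H[k])[:2],4))
hsv=cv2.cvtColor(ct["pixels"],cv2.COLOR_RGB2HSV)
for n,(u,v) in dict(g=(341,147),s1=(311,152),s2=(280,157),s3=(249,163)).items():
    print(n,hsv[v,u]);f=cv2.floodFill(ct["pixels"].copy(),m:=np.zeros((402,642),np.uint8),(u,v),0,(12,)*3,(12,)*3,4|cv2.FLOODFILL_FIXED_RANGE|cv2.FLOODFILL_MASK_ONLY|(1<<8))
    ys,xs=np.nonzero(m[1:-1,1:-1]);(e,ax,_)=cv2.fitEllipse(cv2.convexHull(np.c_[xs,ys].astype(np.int32)))
    print(n,len(xs),xs.mean(),ys.mean(),e,ax,np.round(world(ct,*e,.053),4))
for n,(u,v) in dict(g=(392,237),s1=(380,209),s2=(371,184),s3=(362,161)).items():
    cv2.floodFill(cs["pixels"].copy(),m:=np.zeros((402,642),np.uint8),(u,v),0,(12,)*3,(12,)*3,4|cv2.FLOODFILL_FIXED_RANGE|cv2.FLOODFILL_MASK_ONLY|(1<<8))
    ys,xs=np.nonzero(m[1:-1,1:-1]);(e,ax,_)=cv2.fitEllipse(cv2.convexHull(np.c_[xs,ys].astype(np.int32)))
    print("side",n,e,ax,np.round(world(cs,*e,.053),4))
for n,(u,v) in dict(bell=(425,177),cup=(180,181)).items(): print(n,world(ct,u,v,.05))
cv2.imwrite("pics/crop.png",cv2.resize(ct["pixels"][130:265,170:450,::-1],(784,378),interpolation=cv2.INTER_CUBIC))
E
```

```text
red [218.4 222.2  39. ] [0.4586 0.2618] [299.1 139.3  27. ] [0.46   0.2661]
violet [291.3 226.4  35. ] [0.436  0.0634] [293.6 194.5  41. ] [0.4372 0.0661]
brown [336.1 216.5  42. ] [ 0.445  -0.0601] [297.8 215.   50. ] [ 0.4472 -0.0575]
yellow [400.9 222.4  39. ] [ 0.4201 -0.235 ] [289. 287.  65.] [ 0.4221 -0.2321]
pink [367.7 245.   41. ] [ 0.3637 -0.1369] [261.  243.9  55. ] [ 0.3652 -0.1332]
blue1 [365.9 197.1  38. ] [ 0.4924 -0.1444] [321.1 242.9  59. ] [ 0.4945 -0.1412]
blue2 [398.6 183.3  35. ] [ 0.529  -0.2408] [342.7 285.6  66. ] [ 0.5312 -0.2377]
g [ 22 137 173]
g 559 340.47227191413236 146.5474060822898 (340.5167541503906, 146.46981811523438) (26.567949295043945, 26.94424057006836) [ 0.659  -0.0927  0.053 ]
s1 [100   6 137]
s1 612 310.1470588235294 151.9346405228758 (310.05255126953125, 152.09805297851562) (27.4013614654541, 28.460683822631836) [ 0.648  -0.0034  0.053 ]
s2 [ 90   2 137]
s2 610 279.4 157.2639344262295 (279.3710021972656, 157.29074096679688) (27.040069580078125, 28.3223934173584) [0.6385 0.0859 0.053 ]
s3 [135   4 136]
s3 613 248.56443719412724 162.90701468189232 (248.6457061767578, 162.85096740722656) (26.938678741455078, 28.67424774169922) [0.6279 0.1748 0.053 ]
side g (391.0945739746094, 236.3075408935547) (25.90848159790039, 34.39316177368164) [ 0.6618 -0.0923  0.053 ]
side s1 (379.898681640625, 208.85154724121094) (24.983001708984375, 32.6932487487793) [ 0.6502 -0.0046  0.053 ]
side s2 (370.3792724609375, 183.9247589111328) (22.486982345581055, 31.0273494720459) [0.64   0.0846 0.053 ]
side s3 (361.6467590332031, 161.60350036621094) (20.291799545288086, 29.143808364868164) [0.6293 0.1737 0.053 ]
bell [ 0.55170973 -0.32729297  0.05      ]
cup [0.5885478  0.37241962 0.05      ]
```

View pics/crop.png

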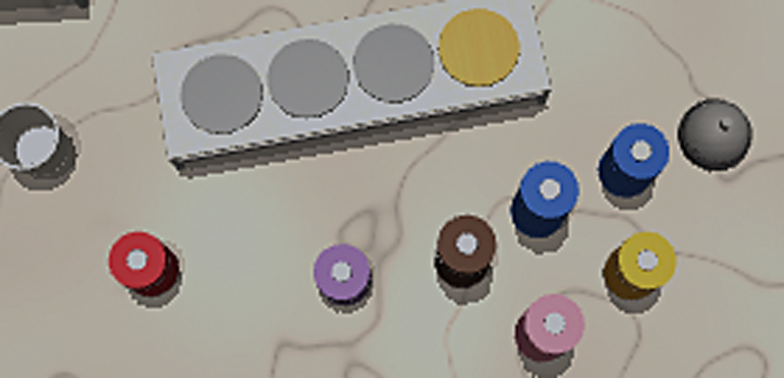

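The enlarged crop confirms the layout, and the two cameras agree to within 3 mm. The boards come out 90 mm apart as stated. I'll first turn the tool so the fingers close across the row.

```bash
cat >> h.py <<'E'
P=dict(red=(.459,.264),violet=(.4366,.0648),brown=(.446,-.0588),yellow=(.421,-.2335),gold=(.660,-.0925),s1=(.649,-.004),s2=(.639,.085),s3=(.6286,.174))
def to(name,zg=None):  # units of 4 cm along tool axes to bring the grasp point over name (at grasp height zg), yaw in 0.12 rad
    s=r.read_state();Q=R.from_quat(s["eef_rot"]).as_matrix();g=s["ee_pos"]+.164*Q[:,2]
    t=np.array([*P[name],g[2] if zg is None else zg]);d=Q.T@(t-g)/.04
    tilt=Q.T@[0,0,-1];y=(np.arctan2(Q[1,1],Q[0,1])-np.arctan2(.0314,.2665)+0)
    print(name,"t",round(s["time"],2),"g",np.round(g,4),"units",np.round(d,2),"yaw",round(y/.12,2),"tilt(rotx,roty units)",np.round([-tilt[1]/.12,tilt[0]/.12],2),"w",round(s["width"],4),"F",round(s["grip_force"],1),np.round(s["ft_force"],1))
E
M="python3 -m inch"
$M '[[0,0,0,0,0,0.86],[0,0,0,0,0,0.86],[0,0,0,0,0,0.86],[0,0,0,0,0,0.86],[0,0,0,0,0,0.86]]' 1
$M '[[0,0,0,0,0,0.86],[0,0,0,0,0,0.86],[0,0,0,0,0,0.86],[0,0,0,0,0,0.86],[0,0,0,0,0,0.86]]'
python3 -c "from h import *;to('brown')"
```

```text
time: 0.62
ee_pos: [0.2553, 0.5705, 0.4045]
eef_rot: [0.454, 0.891, -0.0, 0.0]
ft_force: [0.4, 0.4, -0.5]
width: 0.0869
grip_force: 0.0
time: 1.03
ee_pos: [0.2552, 0.5705, 0.4045]
eef_rot: [0.666, 0.746, -0.0, 0.0]
ft_force: [-0.5, 0.8, -0.7]
width: 0.0868
grip_force: 0.0
brown t 1.03 g [0.2552 0.5704 0.2405] units [-16.17   2.97   0.  ] yaw -0.04 tilt(rotx,roty units) [-0.  0.] w 0.0868 F 0.0 [-0.5  0.8 -0.7]
```

```bash
M="python3 -m inch"
$M '[[-0.8,0.3,0,0,0,0],[-0.8,0.3,0,0,0,0],[-0.8,0.3,0,0,0,0],[-0.8,0.3,0,0,0,0],[-0.8,0.3,0,0,0,0]]' >/dev/null
$M '[[-0.8,0.3,0,0,0,0],[-0.8,0.3,0,0,0,0],[-0.8,0.3,0,0,0,0],[-0.8,0.3,0,0,0,0],[-0.8,0.3,0,0,0,0]]' >/dev/null
$M '[[-0.8,0,0,0,0,0],[-0.8,0,0,0,0,0],[-0.8,0,0,0,0,0],[-0.8,0,0,0,0,0],[-0.8,0,0,0,0,0]]' >/dev/null
$M '[[-0.8,0,0,0,0,0],[-0.8,0,0,0,0,0],[-0.8,0,0,0,0,0],[0,0,0,0,0,0],[0,0,0,0,0,0]]'
python3 -c "from h import *;to('brown',.088)"
```

```text
time: 2.7
ee_pos: [0.4422, 0.0111, 0.4048]
eef_rot: [0.665, 0.746, 0.0, -0.0]
ft_force: [0.5, 1.1, -0.4]
width: 0.0874
grip_force: 0.0
brown t 2.7 g [0.4423 0.0112 0.2408] units [-1.75 -0.11  3.82] yaw -0.02 tilt(rotx,roty units) [ 0.   -0.01] w 0.0874 F 0.0 [ 0.5  1.1 -0.4]
```

```bash
M="python3 -m inch"
$M '[[-0.6,-0.04,0,0,0,0],[-0.6,-0.04,0,0,0,0],[-0.55,-0.03,0,0,0,0],[0,0,0,0,0,0],[0,0,0,0,0,0]]' >/dev/null
python3 -c "from h import *;to('brown',.088)"
$M '[[0,0,0.4,0,0,0],[0,0,0.4,0,0,0],[0,0,0.4,0,0,0],[0,0,0.4,0,0,0],[0,0,0.4,0,0,0]]' >/dev/null
$M '[[0,0,0.4,0,0,0],[0,0,0.4,0,0,0],[0,0,0.4,0,0,0],[0,0,0.4,0,0,0],[0,0,0.2,0,0,0]]' >/dev/null
python3 -c "from h import *;to('brown',.088)"
```

```text
brown t 3.12 g [ 0.4462 -0.057   0.2407] units [-0.05 -0.01  3.82] yaw 0.0 tilt(rotx,roty units) [-0. -0.] w 0.087 F 0.0 [ 0.4 -0.6  0.3]
brown t 3.95 g [ 0.4453 -0.0554  0.0869] units [-0.09  0.01 -0.03] yaw 0.03 tilt(rotx,roty units) [-0.02 -0.  ] w 0.087 F 0.0 [ 0.3  0.1 -0.3]
```

```bash
M="python3 -m inch"
$M '[[-0.08,0,0,0,0,0],[0,0,0,0,0,0],[0,0,0,0,0,0],[0,0,0,0,0,0],[0,0,0,0,0,0]]' -1 20 >/dev/null
$M '[[0,0,0,0,0,0],[0,0,0,0,0,0],[0,0,0,0,0,0],[0,0,0,0,0,0],[0,0,0,0,0,0]]' >/dev/null
python3 -c "from h import *;to('brown',.088)"
$M '[[0,0,-0.3,0,0,0],[0,0,-0.6,0,0,0],[0,0,-0.6,0,0,0],[0,0,-0.6,0,0,0],[0,0,-0.6,0,0,0]]' >/dev/null
$M '[[0,0,-0.4,0,0,0],[0,0,-0.3,0,0,0],[0,0,0,0,0,0],[0,0,0,0,0,0],[0,0,0,0,0,0]]' >/dev/null
python3 -c "from h import *;to('gold',.141)"
```

```text
brown t 4.78 g [ 0.4469 -0.0605  0.0892] units [ 0.04 -0.02  0.03] yaw 0.01 tilt(rotx,roty units) [ 0.01 -0.  ] w 0.0556 F 20.0 [-0.5  0.1  6.4]
gold t 5.62 g [ 0.446  -0.0606  0.2237] units [-1.42  5.22  2.06] yaw 0.01 tilt(rotx,roty units) [-0.01 -0.  ] w 0.0555 F 20.0 [-1.1 -0.3 -1.5]
```

```bash
M="python3 -m inch"
$M '[[0,0.4,0,0,0,0],[-0.2,0.6,0,0,0,0],[-0.2,0.6,0,0,0,0],[-0.2,0.6,0,0,0,0],[-0.2,0.6,0,0,0,0]]' >/dev/null
$M '[[-0.2,0.6,0,0,0,0],[-0.2,0.6,0,0,0,0],[-0.2,0.6,0,0,0,0],[0,0.4,0,0,0,0],[0,0.2,0,0,0,0]]' >/dev/null
$M '[[0,0,0,0,0,0],[0,0,0,0,0,0],[0,0,0,0,0,0],[0,0,0,0,0,0],[0,0,0,0,0,0]]' >/dev/null
python3 -c "from h import *;to('gold',.142)"
```

```text
gold t 6.87 g [ 0.6591 -0.0916  0.2252] units [-0.03  0.02  2.08] yaw 0.0 tilt(rotx,roty units) [ 0.   -0.01] w 0.0554 F 20.0 [ 0.1  0.2 -1.2]
```

```bash
M="python3 -m inch"
$M '[[-0.03,0.02,0.4,0,0,0],[0,0,0.5,0,0,0],[0,0,0.5,0,0,0],[0,0,0.3,0,0,0],[0,0,0.2,0,0,0]]' >/dev/null
$M '[[0,0,0.08,0,0,0],[0,0,0.05,0,0,0],[0,0,0.02,0,0,0],[0,0,0,0,0,0],[0,0,0,0,0,0]]' >/dev/null
python3 -c "from h import *;to('gold',.142)"
```

```text
gold t 7.7 g [ 0.661  -0.0929  0.1436] units [ 0.01 -0.02  0.04] yaw 0.01 tilt(rotx,roty units) [0.01 0.  ] w 0.0556 F 20.0 [ 0.   0.6 -1.3]
```

```bash
M="python3 -m inch"
$M '[[0,0,0.03,0,0,0],[0,0,0.02,0,0,0],[0,0,0,0,0,0],[0,0,0,0,0,0],[0,0,0,0,0,0]]'
$M '[[0,0,0,0,0,0],[0,0,0,0,0,0],[0,0,0,0,0,0],[0,0,0,0,0,0],[0,0,0,0,0,0]]' 1 >/dev/null
$M '[[0,0,-0.4,0,0,0],[0,0,-0.6,0,0,0],[0,0,-0.6,0,0,0],[0,0,-0.6,0,0,0],[0,0,-0.3,0,0,0]]' >/dev/null
python3 - <<'E'
from h import *
to('yellow',.075)
E
```

```text
time: 8.12
ee_pos: [0.6608, -0.0931, 0.3063]
eef_rot: [0.664, 0.748, 0.001, 0.0]
ft_force: [-3.2, 0.1, 7.9]
width: 0.0556
grip_force: 20.0
yellow t 8.95 g [ 0.6614 -0.0932  0.2438] units [-2.77 -6.39  4.2 ] yaw 0.01 tilt(rotx,roty units) [0.03 0.01] w 0.087 F 0.0 [1.1 0.2 0.1]
```

```bash
M="python3 -m inch"
$M '[[-0.2,-0.7,0,0,0,0],[-0.3,-0.7,0,0,0,0],[-0.3,-0.7,0,0,0,0],[-0.3,-0.7,0,0,0,0],[-0.3,-0.7,0,0,0,0]]' >/dev/null
$M '[[-0.3,-0.7,0,0,0,0],[-0.3,-0.7,0,0,0,0],[-0.3,-0.7,0,0,0,0],[-0.3,-0.6,0,0,0,0],[-0.17,-0.2,0,0,0,0]]' >/dev/null
$M '[[0,0,0.6,0,0,0],[0,0,0.6,0,0,0],[0,0,0.3,0,0,0],[0,0,0,0,0,0],[0,0,0,0,0,0]]' >/dev/null
python3 - <<'E'
from h import *
to('yellow',.075)
for n in("top","side"):
    c=eyes.camera(n);u,v=proj(c,[.66,-.0925,.163]).round().astype(int)
    a=dot(c,u,v);print(a,world(c,*a[:2],.163))
cv2.imwrite("pics/s1.png",c["pixels"][:,:,::-1])
E
```

```text
yellow t 10.2 g [ 0.4194 -0.2328  0.1805] units [-0.02  0.04  2.64] yaw 0.01 tilt(rotx,roty units) [-0.01  0.  ] w 0.0871 F 0.0 [-0.9 -1.2  0.4]
(np.float64(343.05), np.float64(132.825), np.int32(40)) [ 0.65914291 -0.09302151  0.163     ]
(np.float64(396.41509433962267), np.float64(203.9811320754717), np.int32(53)) [ 0.66170797 -0.09012037  0.163     ]
```

View pics/s1.png

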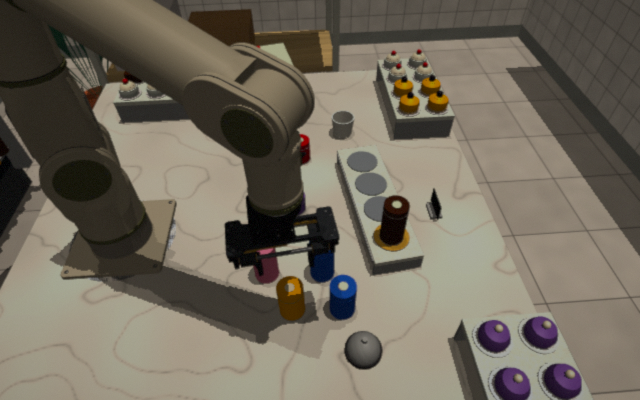

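The brown tin stands upright on the gold board (dot at (396,204) in the side view), about 1 mm off centre. Next is yellow.

```bash
M="python3 -m inch"
$M '[[-0.02,0.04,0.4,0,0,0],[0,0,0.4,0,0,0],[0,0,0.4,0,0,0],[0,0,0.4,0,0,0],[0,0,0.4,0,0,0]]' >/dev/null
$M '[[0,0,0.4,0,0,0],[0,0,0.2,0,0,0],[0,0,0,0,0,0],[0,0,0,0,0,0],[0,0,0,0,0,0]]' >/dev/null
python3 -c "from h import *;to('yellow',.075)"
$M '[[0,0,0,0,0,0],[0,0,0,0,0,0],[0,0,0,0,0,0],[0,0,0,0,0,0],[0,0,0,0,0,0]]' -1 20 >/dev/null
$M '[[0,0,0,0,0,0],[0,0,0,0,0,0],[0,0,0,0,0,0],[0,0,0,0,0,0],[0,0,0,0,0,0]]' >/dev/null
python3 -c "from h import *;to('yellow',.075)"
$M '[[0,0,-0.3,0,0,0],[0,0,-0.6,0,0,0],[0,0,-0.6,0,0,0],[0,0,-0.6,0,0,0],[0,0,-0.6,0,0,0]]' >/dev/null
$M '[[0,0,-0.5,0,0,0],[0,0,-0.3,0,0,0],[0,0,0,0,0,0],[0,0,0,0,0,0],[0,0,0,0,0,0]]' >/dev/null
python3 -c "from h import *;to('s1',.128)"
```

```text
yellow t 11.13 g [ 0.4219 -0.2339  0.0778] units [ 0.01 -0.02  0.07] yaw 0.01 tilt(rotx,roty units) [0.01 0.  ] w 0.0867 F 0.0 [ 0.8 -0.4  1. ]
yellow t 11.97 g [ 0.4212 -0.2335  0.0768] units [ 0.   -0.01  0.04] yaw 0.01 tilt(rotx,roty units) [ 0. -0.] w 0.0553 F 20.0 [0.8 0.6 1.7]
s1 t 12.8 g [ 0.4205 -0.2334  0.216 ] units [5.02 6.35 2.2 ] yaw 0.0 tilt(rotx,roty units) [-0.01 -0.  ] w 0.055 F 20.0 [-0.4  0.6 -2.6]
```

```bash
M="python3 -m inch"
$M '[[0.4,0,0,0,0,0],[0.7,0,0,0,0,0],[0.7,0,0,0,0,0],[0.7,0,0,0,0,0],[0.7,0.3,0,0,0,0]]' >/dev/null
$M '[[0.7,0.5,0,0,0,0],[0.6,0.6,0,0,0,0],[0.4,0.6,0,0,0,0],[0.12,0.7,0,0,0,0],[0,0.7,0,0,0,0]]' >/dev/null
$M '[[0,0.7,0,0,0,0],[0,0.7,0,0,0,0],[0,0.7,0,0,0,0],[0,0.5,0,0,0,0],[0,0.3,0,0,0,0]]' >/dev/null
$M '[[0,0.05,0.2,0,0,0],[0,0,0.4,0,0,0],[0,0,0.4,0,0,0],[0,0,0.2,0,0,0],[0,0,0,0,0,0]]' >/dev/null
python3 -c "from h import *;to('s1',.130)"
```

```text
s1 t 14.47 g [ 0.6477 -0.0043  0.1656] units [0.   0.04 0.89] yaw 0.0 tilt(rotx,roty units) [-0.04 -0.  ] w 0.0555 F 20.0 [-0.1 -0.1 -1.7]
```

```bash
M="python3 -m inch"
$M '[[0,0.03,0.3,0,0,0],[0,0,0.3,0,0,0],[0,0,0.15,0,0,0],[0,0,0.08,0,0,0],[0,0,0.03,0,0,0]]' >/dev/null
$M '[[0,0,0.02,0,0,0],[0,0,0.01,0,0,0],[0,0,0,0,0,0],[0,0,0,0,0,0],[0,0,0,0,0,0]]' >/dev/null
python3 -c "from h import *;to('s1',.130)"
```

```text
s1 t 15.3 g [ 0.6511 -0.0041  0.1334] units [ 0.01 -0.05  0.09] yaw 0.01 tilt(rotx,roty units) [ 0. -0.] w 0.0555 F 20.0 [-0.3  0.6 -2.2]
```

```bash
M="python3 -m inch"
$M '[[0,-0.05,0.05,0,0,0],[0,0,0.03,0,0,0],[0,0,0.02,0,0,0],[0,0,0,0,0,0],[0,0,0,0,0,0]]'
$M '[[0,0,0,0,0,0],[0,0,0,0,0,0],[0,0,0,0,0,0],[0,0,0,0,0,0],[0,0,0,0,0,0]]'
```

```text
time: 15.72
ee_pos: [0.6488, -0.0045, 0.2938]
eef_rot: [0.664, 0.748, 0.0, -0.0]
ft_force: [-3.0, -0.2, 4.9]
width: 0.0554
grip_force: 20.0
time: 16.13
ee_pos: [0.6488, -0.0045, 0.2938]
eef_rot: [0.664, 0.748, 0.0, -0.0]
ft_force: [-2.4, 0.3, 6.4]
width: 0.0554
grip_force: 20.0
```

```bash
M="python3 -m inch"
$M '[[0,0,0,0,0,0],[0,0,0,0,0,0],[0,0,0,0,0,0],[0,0,0,0,0,0],[0,0,0,0,0,0]]' 1 >/dev/null
$M '[[0,0,-0.4,0,0,0],[0,0,-0.6,0,0,0],[0,0,-0.6,0,0,0],[0,0,-0.6,0,0,0],[0,0,-0.1,0,0,0]]' >/dev/null
python3 - <<'E'
from h import *
to('red',.055)
E
```

```text
red t 16.97 g [ 0.6505 -0.0047  0.2256] units [ 7.23 -3.99  4.24] yaw 0.0 tilt(rotx,roty units) [0.05 0.  ] w 0.0872 F 0.0 [1.  0.2 0.7]
```

```bash
M="python3 -m inch"
$M '[[0.4,-0.2,0,0,0,0],[0.75,-0.4,0,0,0,0],[0.75,-0.4,0,0,0,0],[0.75,-0.4,0,0,0,0],[0.75,-0.4,0,0,0,0]]' >/dev/null
$M '[[0.75,-0.4,0,0,0,0],[0.75,-0.4,0,0,0,0],[0.75,-0.4,0,0,0,0],[0.75,-0.4,0,0,0,0],[0.5,-0.3,0,0,0,0]]' >/dev/null
$M '[[0.33,-0.29,0.5,0,0,0],[0,0,0.6,0,0,0],[0,0,0.6,0,0,0],[0,0,0.4,0,0,0],[0,0,0,0,0,0]]' >/dev/null
python3 - <<'E'
from h import *
to('red',.055)
c=eyes.camera("top")
for n,h in(("gold",.163),("s1",.143)):
    u,v=proj(c,[*P[n],h]).round().astype(int);print(np.round(world(c,*dot(c,u,v)[:2],h),4))
cv2.imwrite("pics/t2.png",c["pixels"][:,:,::-1])
E
```

```text
red t 18.22 g [0.4545 0.263  0.1338] units [0.02 0.12 1.97] yaw 0.01 tilt(rotx,roty units) [-0.04  0.03] w 0.0872 F 0.0 [ 0.4 -0.2  0.5]
[ 0.6591 -0.093   0.163 ]
[ 0.6475 -0.0065  0.143 ]
```

View pics/t2.png

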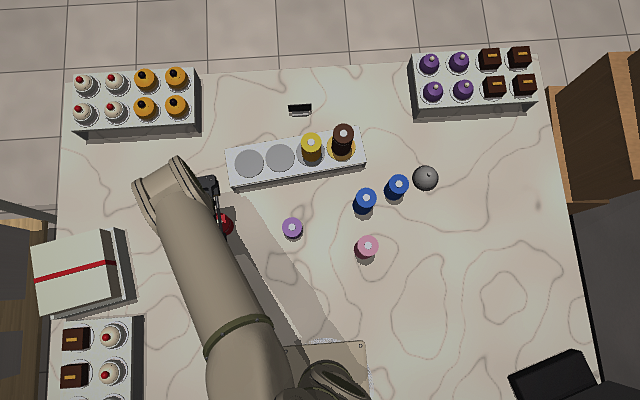

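Yellow (311,142) and brown (343,131) stand on their boards, and the gripper is over red.

```bash
M="python3 -m inch"
$M '[[0.02,0.1,0.2,0,0,0],[0,0,0.4,0,0,0],[0,0,0.4,0,0,0],[0,0,0.4,0,0,0],[0,0,0.3,0,0,0]]' >/dev/null
$M '[[0,0,0.25,0,0,0],[0,0,0,0,0,0],[0,0,0,0,0,0],[0,0,0,0,0,0],[0,0,0,0,0,0]]' >/dev/null
python3 -c "from h import *;to('red',.055)"
$M '[[0,0,0,0,0,0],[0,0,0,0,0,0],[0,0,0,0,0,0],[0,0,0,0,0,0],[0,0,0,0,0,0]]' -1 20 >/dev/null
$M '[[0,0,0,0,0,0],[0,0,0,0,0,0],[0,0,0,0,0,0],[0,0,0,0,0,0],[0,0,0,0,0,0]]' >/dev/null
python3 -c "from h import *;to('red',.055)"
$M '[[0,0,-0.3,0,0,0],[0,0,-0.6,0,0,0],[0,0,-0.6,0,0,0],[0,0,-0.6,0,0,0],[0,0,-0.4,0,0,0]]' >/dev/null
$M '[[0,0,-0.2,0,0,0],[0,0,0,0,0,0],[0,0,0,0,0,0],[0,0,0,0,0,0],[0,0,0,0,0,0]]' >/dev/null
python3 -c "from h import *;to('s2',.108)"
```

```text
red t 19.1 g [0.4609 0.2657 0.0601] units [-0.04 -0.05  0.13] yaw 0.01 tilt(rotx,roty units) [ 0.01 -0.01] w 0.0866 F 0.0 [-0.3  0.2  0.4]
red t 19.93 g [0.4602 0.2653 0.0592] units [-0.03 -0.03  0.1 ] yaw 0.01 tilt(rotx,roty units) [-0. -0.] w 0.0558 F 20.0 [-1.8 -0.2  2. ]
s2 t 20.77 g [0.4597 0.2649 0.1659] units [-4.99  3.93  1.45] yaw 0.01 tilt(rotx,roty units) [-0.01  0.01] w 0.0554 F 20.0 [-0.4 -0.4 -0.6]
```

```bash
M="python3 -m inch"
$M '[[-0.4,0,0,0,0,0],[-0.7,0.1,0,0,0,0],[-0.7,0.2,0,0,0,0],[-0.7,0.4,0,0,0,0],[-0.7,0.5,0,0,0,0]]' >/dev/null
$M '[[-0.7,0.6,0,0,0,0],[-0.6,0.6,0,0,0,0],[-0.4,0.6,0,0,0,0],[-0.09,0.5,0,0,0,0],[0,0.3,0,0,0,0]]' >/dev/null
$M '[[0,0.13,0,0,0,0],[0,0,0.3,0,0,0],[0,0,0.3,0,0,0],[0,0,0.2,0,0,0],[0,0,0,0,0,0]]' >/dev/null
python3 -c "from h import *;to('s2',.112)"
```

```text
s2 t 22.02 g [0.6376 0.0858 0.1322] units [-0.02  0.03  0.5 ] yaw 0.01 tilt(rotx,roty units) [-0.04  0.  ] w 0.0551 F 20.0 [-0.9  0.8 -1.6]
```

```bash
M="python3 -m inch"
$M '[[-0.02,0.02,0.2,0,0,0],[0,0,0.12,0,0,0],[0,0,0.08,0,0,0],[0,0,0.04,0,0,0],[0,0,0.02,0,0,0]]' >/dev/null
$M '[[0,0,0.02,0,0,0],[0,0,0.02,0,0,0],[0,0,0,0,0,0],[0,0,0,0,0,0],[0,0,0,0,0,0]]' >/dev/null
python3 -c "from h import *;to('s2',.112)"
```

```text
s2 t 22.85 g [0.6408 0.0849 0.1153] units [ 0.01 -0.05  0.08] yaw 0.01 tilt(rotx,roty units) [ 0. -0.] w 0.0554 F 20.0 [ 0.1 -0.5 -1.9]
```

```bash
M="python3 -m inch"
$M '[[0,-0.05,0.05,0,0,0],[0,0,0.03,0,0,0],[0,0,0.02,0,0,0],[0,0,0,0,0,0],[0,0,0,0,0,0]]'
$M '[[0,0,0,0,0,0],[0,0,0,0,0,0],[0,0,0,0,0,0],[0,0,0,0,0,0],[0,0,0,0,0,0]]'
```

```text
time: 23.27
ee_pos: [0.6386, 0.0845, 0.2762]
eef_rot: [0.664, 0.748, 0.0, -0.0]
ft_force: [-5.7, -0.8, 9.5]
width: 0.0558
grip_force: 20.0
time: 23.68
ee_pos: [0.6386, 0.0845, 0.2762]
eef_rot: [0.664, 0.748, 0.0, -0.0]
ft_force: [-4.8, 0.4, 9.2]
width: 0.0555
grip_force: 20.0
```

```bash
M="python3 -m inch"
$M '[[0,0,0,0,0,0],[0,0,0,0,0,0],[0,0,0,0,0,0],[0,0,0,0,0,0],[0,0,0,0,0,0]]' 1 >/dev/null
$M '[[0,0,-0.4,0,0,0],[0,0,-0.6,0,0,0],[0,0,-0.6,0,0,0],[0,0,-0.4,0,0,0],[0,0,0,0,0,0]]' >/dev/null
python3 -c "from h import *;to('violet',.034)"
```

```text
violet t 24.52 g [0.6405 0.0846 0.195 ] units [ 0.1  -5.14  4.  ] yaw 0.0 tilt(rotx,roty units) [ 0.05 -0.01] w 0.0867 F 0.0 [ 0.2 -0.2  0.2]
```

```bash
M="python3 -m inch"
$M '[[0.1,-0.4,0,0,0,0],[0,-0.7,0,0,0,0],[0,-0.7,0,0,0,0],[0,-0.7,0,0,0,0],[0,-0.7,0,0,0,0]]' >/dev/null
$M '[[0,-0.7,0,0,0,0],[0,-0.7,0,0,0,0],[0,-0.4,0,0,0,0],[0,-0.14,0.3,0,0,0],[0,0,0.5,0,0,0]]' >/dev/null
$M '[[0,0,0.5,0,0,0],[0,0,0.5,0,0,0],[0,0,0.4,0,0,0],[0,0,0,0,0,0],[0,0,0,0,0,0]]' >/dev/null
python3 - <<'E'
from h import *
to('violet',.034)
c=eyes.camera("side")
for n,h in(("gold",.163),("s1",.143),("s2",.123)):
    u,v=proj(c,[*P[n],h]).round().astype(int);print(np.round(world(c,*dot(c,u,v)[:2],h),4))
cv2.imwrite("pics/s3.png",c["pixels"][:,:,::-1])
E
```

```text
violet t 25.77 g [0.4335 0.0641 0.1026] units [0.01 0.08 1.72] yaw 0.0 tilt(rotx,roty units) [-0.01  0.01] w 0.087 F 0.0 [-0.1  0.5  0.3]
[ 0.6617 -0.0901  0.163 ]
[ 0.65   -0.0029  0.143 ]
[0.6403 0.0847 0.123 ]
```

View pics/s3.png

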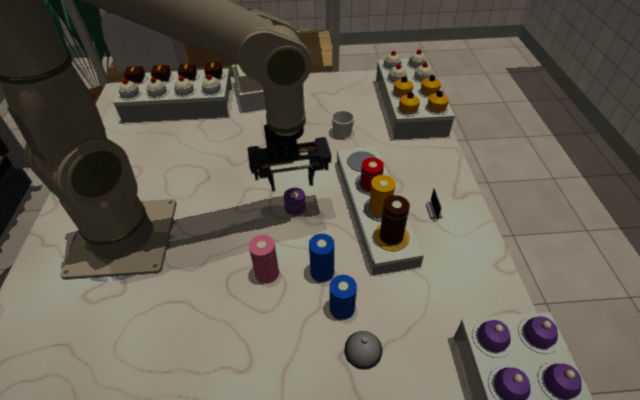

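Red (372,163), yellow (382,185) and brown (396,204) are all upright on their boards. The gripper is over violet at (294,198).

```bash
M="python3 -m inch"
$M '[[0.01,0.06,0.2,0,0,0],[0,0,0.4,0,0,0],[0,0,0.4,0,0,0],[0,0,0.3,0,0,0],[0,0,0.2,0,0,0]]' >/dev/null
$M '[[0,0,0.1,0,0,0],[0,0,0,0,0,0],[0,0,0,0,0,0],[0,0,0,0,0,0],[0,0,0,0,0,0]]' >/dev/null
python3 -c "from h import *;to('violet',.034)"
$M '[[0,0,0,0,0,0],[0,0,0,0,0,0],[0,0,0,0,0,0],[0,0,0,0,0,0],[0,0,0,0,0,0]]' -1 20 >/dev/null
$M '[[0,0,0,0,0,0],[0,0,0,0,0,0],[0,0,0,0,0,0],[0,0,0,0,0,0],[0,0,0,0,0,0]]' >/dev/null
python3 -c "from h import *;to('violet',.034)"
$M '[[0,0,-0.3,0,0,0],[0,0,-0.6,0,0,0],[0,0,-0.6,0,0,0],[0,0,-0.6,0,0,0],[0,0,-0.4,0,0,0]]' >/dev/null
$M '[[0,0,-0.2,0,0,0],[0,0,0,0,0,0],[0,0,0,0,0,0],[0,0,0,0,0,0],[0,0,0,0,0,0]]' >/dev/null
python3 -c "from h import *;to('s3',.090)"
```

```text
violet t 26.65 g [0.437  0.0653 0.0398] units [-0.01 -0.01  0.14] yaw 0.01 tilt(rotx,roty units) [ 0.01 -0.01] w 0.0872 F 0.0 [-0.4  0.3 -0.3]
violet t 27.48 g [0.4365 0.0651 0.0392] units [-0.01  0.    0.13] yaw 0.01 tilt(rotx,roty units) [ 0. -0.] w 0.0555 F 20.0 [-0.2  0.2  0.5]
s3 t 28.32 g [0.4358 0.0649 0.146 ] units [2.14 5.11 1.39] yaw 0.01 tilt(rotx,roty units) [-0.02  0.01] w 0.0557 F 20.0 [-0.3 -0.4 -0.5]
```

```bash
M="python3 -m inch"
$M '[[0.4,0.2,0,0,0,0],[0.6,0.4,0,0,0,0],[0.6,0.5,0,0,0,0],[0.4,0.6,0,0,0,0],[0.14,0.6,0,0,0,0]]' >/dev/null
$M '[[0,0.6,0,0,0,0],[0,0.6,0,0,0,0],[0,0.6,0,0,0,0],[0,0.5,0,0,0,0],[0,0.3,0,0,0,0]]' >/dev/null
$M '[[0,0.18,0,0,0,0],[0,0,0.3,0,0,0],[0,0,0.3,0,0,0],[0,0,0.2,0,0,0],[0,0,0,0,0,0]]' >/dev/null
python3 -c "from h import *;to('s3',.092)"
```

```text
s3 t 29.57 g [0.6259 0.1739 0.112 ] units [-0.    0.07  0.5 ] yaw 0.01 tilt(rotx,roty units) [-0.04  0.01] w 0.0556 F 20.0 [-0.1  1.5 -1.3]
```

```bash
M="python3 -m inch"
$M '[[0,0.02,0.2,0,0,0],[0,0,0.12,0,0,0],[0,0,0.08,0,0,0],[0,0,0.04,0,0,0],[0,0,0.02,0,0,0]]' >/dev/null
$M '[[0,0,0.02,0,0,0],[0,0,0.02,0,0,0],[0,0,0.02,0,0,0],[0,0,0,0,0,0],[0,0,0,0,0,0]]' >/dev/null
python3 -c "from h import *;to('s3',.092)"
$M '[[0,0,0.04,0,0,0],[0,0,0.03,0,0,0],[0,0,0.02,0,0,0],[0,0,0,0,0,0],[0,0,0,0,0,0]]'
python3 -c "from h import *;to('s3',.092)"
```

```text
s3 t 30.4 g [0.629  0.1742 0.0944] units [-0.   -0.01  0.06] yaw 0.01 tilt(rotx,roty units) [ 0. -0.] w 0.0556 F 20.0 [-0.7 -1.4 -1.1]
time: 30.82
ee_pos: [0.6291, 0.174, 0.2562]
eef_rot: [0.664, 0.748, 0.0, -0.0]
ft_force: [-5.5, -1.2, 12.4]
width: 0.0554
grip_force: 20.0
s3 t 30.82 g [0.6291 0.1742 0.0922] units [-0.   -0.01  0.  ] yaw 0.01 tilt(rotx,roty units) [ 0.   -0.01] w 0.0554 F 20.0 [-5.5 -1.2 12.4]
```

```bash
M="python3 -m inch"
$M '[[0,0,0,0,0,0],[0,0,0,0,0,0],[0,0,0,0,0,0],[0,0,0,0,0,0],[0,0,0,0,0,0]]' 1 >/dev/null
$M '[[0,0,-0.4,0,0,0],[0,0,-0.6,0,0,0],[0,0,-0.7,0,0,0],[0,0,-0.7,0,0,0],[0,0,-0.7,0,0,0]]' >/dev/null
$M '[[0,-0.5,-0.3,0,0,0],[0,-0.7,0,0,0,0],[0,-0.7,0,0,0,0],[0,-0.7,0,0,0,0],[0,-0.7,0,0,0,0]]' >/dev/null
$M '[[0,-0.5,0,0,0,0],[0,0,0,0,0,0],[0,0,0,0,0,0],[0,0,0,0,0,0],[0,0,0,0,0,0]]' >/dev/null
python3 - <<'E'
from h import *
for k in("top","side"):
  c=eyes.camera(k)
  for n,h in(("gold",.163),("s1",.143),("s2",.123),("s3",.103)):
    u,v=proj(c,[*P[n],h]).round().astype(int);print(k,n,np.round(world(c,*dot(c,u,v)[:2],h),4))
  cv2.imwrite(f"pics/{k}4.png",c["pixels"][:,:,::-1])
E
```

```text
top gold [ 0.6591 -0.093   0.163 ]
top s1 [ 0.6475 -0.0065  0.143 ]
top s2 [0.6373 0.0812 0.123 ]
top s3 [0.6296 0.1809 0.103 ]
side gold [ 0.6617 -0.0901  0.163 ]
side s1 [ 0.65   -0.0029  0.143 ]
side s2 [0.6403 0.0847 0.123 ]
side s3 [0.6305 0.1764 0.103 ]
```

View pics/top4.png

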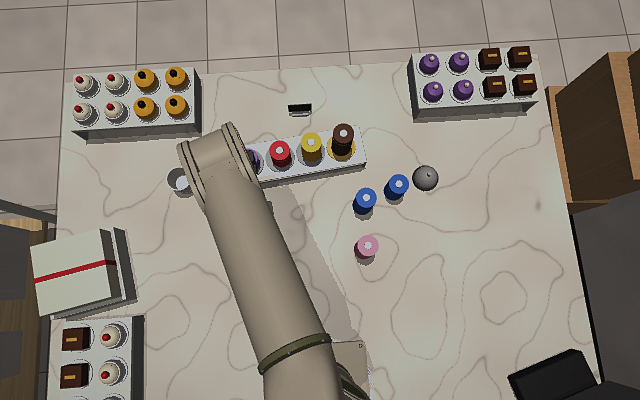

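View pics/side4.png

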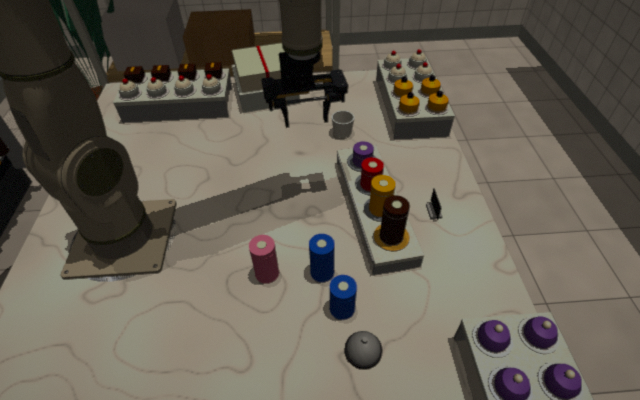

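All four tins stand upright on their boards; in the side view violet is at (363,147), red (372,163), yellow (382,185) and brown (396,204). In the top view the arm partly hides violet, but the side view puts its dot within about 3 mm of the board centre. The cup (342,125), the bell (363,349) and the look-alikes haven't moved.

```bash
python3 -c "
from h import *
print(job.close_job())"
```

```text
the job is handed in; nothing more can be done
None
```

I placed all four tins upright on their boards in height order (brown on gold, then yellow, red and violet), each within about 5 mm of centre by camera, without moving the bell or cup, and handed the job in at about 32 s; no verdict was returned.

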